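# Put three mosaic supplies back on their own tool boards

## Robot

A 6-joint arm with a two-finger parallel gripper is mounted at the origin on the work surface; the furniture and walls round the work are solid. World frame = base frame: x ahead of the robot, y to its left, z up, the work surface at z = 0. Lengths are in m, angles in rad, forces in N, time in s.
With the tool pointing down it reaches from about 0.35 to 0.85 m from the base axis. Payload 8.1 kg.
Tool frame: the origin (TCP) lies at the very end of the fingers, on their centre line; the grasp point (between the pads) lies 19 mm behind it; z points along the fingers, y is the line along which they close (so a half turn about z gives the same grasp; the last joint's range is limited). The gripper opens to 93 mm and grips with 3 to 60 N. Pads are 15 mm wide; open, the fingers measure 128 mm over their backs; the gripper's body (75 mm by 188 mm) begins 65 mm behind the grasp point.
Start: joints at [-0.085, 0.13, 1.488, -0, 1.523, -0.085], TCP at [0.6, 0, 0.219] pointing down, gripper open.
Joint ranges: [-2.96, 2.96], [-0.89, 2.26], [0.02, 2.5], [-1.34, 4.48], [0, 2.73], [-2.66, 2.66]. Speed limits (rad/s): [2.39, 2.39, 2.79, 3.14, 3.14, 3.14].

## Interface

Orientations are given as a rotation vector (axis times angle).
In Python, from plant import monitor, eyes, ticket gives the robot as it stands.
- The arm moves only by the tool arm_command, never from a script. Its argument "deltas" is a list that holds one entry, the list of rows, each a list of 6 numbers: the shift along the world's x, y, z in cm, then the turn, a rotation vector about the world's x, y, z in degrees. In form: [[[tx, ty, tz, rx, ry, rz], ...]]. A call has 1 to 12 rows; each row shifts and turns the commanded pose from where the row before left it; what a row does not reach is not made up. A row lasts 1/12 s, in which the tool goes at most 41.7 mm and 7.16 degrees, less where a joint would pass 70% of its speed; a pose out of reach is approached as far as the arm can. A call is refused whole if a number of a shift passes 4.17 or a number of a turn 7.16, either way. A call with a gripper value outside its range is refused whole. "gripper" is the opening, from -1 (shut) to 1 (fully open), set as the call begins (left out, the last holds). The fingers move at their own pace and stop on an object; "squeeze" is the grip in N (left out, the last holds). Time passes only in rows, so rows that do not move let the fingers close. It gives the time, the measured TCP pose, the force, the opening and the grip force at its end, in the units of the state.
- monitor.read_state(): the state, without advancing time (a new reading comes with each control period).
- eyes.read_camera(name): name is "scene" or "side" or "wrist"; returns the picture (384x512x3 uint8, blue, green, red); there is no depth.
- eyes.camera_model(name): a dict with "fx", "fy", "cx", "cy" (pixels), "rvec" (rotation vector, rad) and "tvec" (3), from world to camera coordinates, as OpenCV has them. Camera axes: x right, y down, z forward; pixel columns grow to the right and rows downward; lengths in m; the calibration is good to about 2 mm. A picture is of the moment at which its call begins: read the wrist's pose just before it. camera_model takes no time and is no camera call; for the wrist camera it gives the pose at the moment of the call.
- ticket.close_job(): hands the job in; it is judged then, once.
The state is a dict: "t": time; "q": joint angles; "dq": joint speeds; "joint_torque": joint torques, N m; "tool_pos": TCP position; "orientation": TCP orientation; "force": force on the tool from outside, world axes, zero at the start; "wrist_torque": the same for the moment, N m; "opening": finger opening in m; "gripper_force": force on a finger pad.
Only numpy, scipy, OpenCV 4.12 (cv2) and the standard library are available. Lean on these libraries where they do the work, as an engineer would, in place of code of your own. Each camera call takes 0.05 s, during which the arm holds its last target. There are 200 camera calls.

## Task

The glue bottle, the grit jar and the trigger bottle are each standing on the wrong tool board. Put them right: the glue bottle on the board with the brush, the grit jar on the board with the tweezers and the trigger bottle on the board with the scraper, each standing upright in the middle of the board's round cork pad (the white disc, or any clear spot, may serve for parking one meanwhile). Never tip any of the three over, and leave the bowl of shards and the black spring clamp where they are.

Things in the scene. Friction and masses are not known exactly. Their poses are not given: they have to be found in the camera images.
- glue_bottle: White glue bottle with a red pointed cap, 151 mm tall, 0.12 to 0.23 kg. Origin at the centre of its underside, z up. Body 53 mm across up to 80 mm, shoulder rounding in to 22 mm at 108 mm; red cap: a collar 24 mm across from 109 to 118 mm, then a cone to the tip. Grip the collar from above. At the start it stands on the pad of the tweezers board.
- grit_jar: Open clear glass jar with teal and white grit in it, 63 mm in diameter, 76 mm tall, 0.15 to 0.29 kg. Origin at the centre of its underside, z up. The body is 63 mm across up to 62 mm above the origin, the neck 52 mm across from there to the rim at 76 mm. Grip body or neck across any diameter. At the start it stands on the pad of the scraper board.
- trigger_bottle: Plain white trigger bottle, 126 mm tall, 0.14 to 0.26 kg. Origin on the underside, z up. Round body 54 mm across up to 99 mm, its axis at y = +6 mm from the origin; trigger head 102 to 126 mm above the origin, 24 mm wide along x, 51 mm long along y (-25 to +26 mm). Grip the head from above, closing along the bottle's x. At the start it stands on the pad of the brush board.
- trigger_foot (a point): The centre of the round foot of the trigger bottle, on its underside: the point that shall come to the middle of a pad (6 mm along +y from the bottle's origin, same axes).
- brush_pad (a point): Centre of the top of the cork pad (80 mm across, its top 15 mm above the table) on the brush board: plywood, 170 x 130 x 12 mm, fixed, with a glue brush with a wooden handle, 156 mm long, fixed along one long edge. x runs along the board, z up; the tool is centred at x = -20, y = -63 mm from this point, the board at -20, -20 mm. The glue bottle belongs here.
- tweezers_pad (a point): Centre of the top of the cork pad (80 mm across, its top 15 mm above the table) on the tweezers board: plywood, 170 x 130 x 12 mm, fixed, with slim steel tweezers, 123 mm long, fixed along one long edge. x runs along the board, z up; the tool is centred at x = -20, y = -63 mm from this point, the board at -20, -20 mm. The grit jar belongs here.
- scraper_pad (a point): Centre of the top of the cork pad (80 mm across, its top 15 mm above the table) on the scraper board: plywood, 170 x 130 x 12 mm, fixed, with a scraper with a wooden handle and steel blade, 169 mm long, fixed along one long edge. x runs along the board, z up; the tool is centred at x = -20, y = -63 mm from this point, the board at -20, -20 mm. The trigger bottle belongs here.
- parking_disc: White speckled ceramic disc, 83 mm across, 9 mm thick, fixed on the table and empty: a free spot for parking one thing meanwhile. Origin at the centre of its underside; its top is 9 mm above the table.
- shard_bowl: Bystander: green bowl of tile shards, 107 mm across, 40 mm high, behind the boards. Origin at the centre of its underside. Leave it alone.
- spring_clamp: Bystander: black spring clamp with orange jaw pads lying on the table to the right of the boards, 101 x 45 x 19 mm. Origin at the middle of its underside. Leave it alone.
Not all that is in view belongs to the job. What is shaped like the trigger_bottle but green or purple is not meant.

How it is judged:
By the outcome, as a careful person would: the job done as asked, in the order asked, and still so for the second after the job is handed in, with the robot touching nothing.
It also fails if it takes over 112 s, if anything falls off the work surface, if the arm or the gripper's body presses on something with over 40 N, if the wrist force passes 120 N, or if a joint passes its speed limit or range.

## Working session

There is one attempt and no reset: what is moved stays moved. The work goes in short steps, Python scripts to look and compute and a tool call to move; the robot and the scene stay as the last step left them, time stands still between calls to the robot, and variables do not carry over. Pictures are saved under pics/ and viewed, at most 14 in all, crops included, and the job is handed in when it is done.

Besides the shell and the picture viewer there is one more tool, called after ">>>" as name(argument=value, ...) on one line, values as JSON. arm_command: Moves the arm, as the interface text tells. Its arguments: {"type":"object","properties":{"deltas":{"type":"array"},"gripper":{"type":"number"},"squeeze":{"type":"number"}},"required":["deltas"]}

```bash
mkdir -p pics; cat > h.py <<'E'
import numpy as np, cv2
from plant import monitor, eyes, ticket
def cam(n):
    m=eyes.camera_model(n); K=np.array([[m['fx'],0,m['cx']],[0,m['fy'],m['cy']],[0,0,1.]])
    return K,cv2.Rodrigues(np.array(m['rvec'],float))[0],np.array(m['tvec'],float).ravel()
def ray(c,uv):
    K,R,t=c; d=R.T@np.linalg.inv(K)@np.array([uv[0],uv[1],1.]); return -R.T@t,d/np.linalg.norm(d)
def onz(c,uv,z):
    o,d=ray(c,uv); return o+d*(z-o[2])/d[2]
def tri(c1,a,c2,b):
    o,d=ray(c1,a);p,e=ray(c2,b)
    s=np.linalg.lstsq(np.c_[d,-e],p-o,rcond=None)[0]; A=o+s[0]*d;B=p+s[1]*e
    return (A+B)/2,np.linalg.norm(A-B)
def proj(c,P):
    K,R,t=c; return cv2.projectPoints(np.array(P,float).reshape(-1,3),cv2.Rodrigues(R)[0],t,K,None)[0].reshape(-1,2)
E
python3 - <<'E'
from h import *
s=monitor.read_state();print(s['t'],s['tool_pos'],s['orientation'],s['opening'])
for n in ['scene','side','wrist']:
    c=cam(n);im=eyes.read_camera(n);cv2.imwrite(f'pics/{n}0.png',im);cv2.imwrite(f'pics/{n}0b.png',cv2.resize(im,(800,600),interpolation=cv2.INTER_CUBIC))
    print(n,-c[1].T@c[2],c[1][2],c[0][0,0])
E
```

```text
0.0 [5.99442621e-01 4.64715437e-05 2.17618688e-01] [-2.22052458e+00 -2.22045369e+00  1.82946856e-03] 0.09279993823375327
scene [-0.41161807 -0.70751199  1.27317666] [ 0.50229193  0.44783594 -0.73969304] 481.9393613776311
side [0.11144625 0.95066355 0.61783015] [ 0.29680598 -0.81307327 -0.50081741] 365.7681540495149
wrist [0.59856424 0.07901557 0.38343304] [-9.19818378e-04 -2.82038614e-01 -9.59402613e-01] 279.01029060805735
```

View pics/scene0b.png

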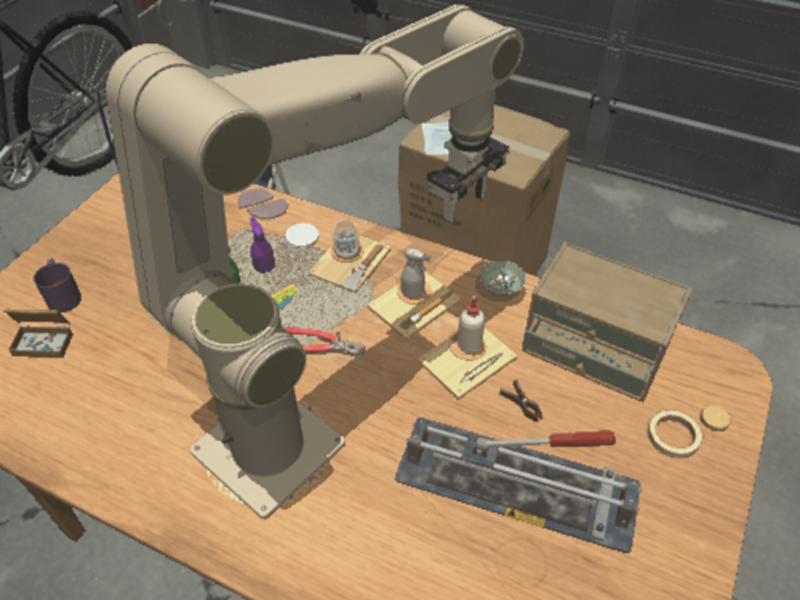

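View pics/side0b.png

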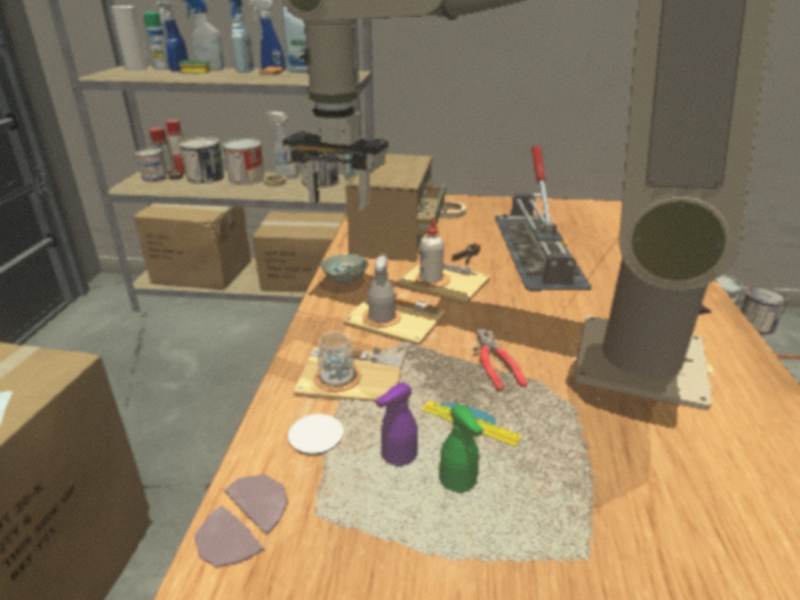

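View pics/wrist0b.png

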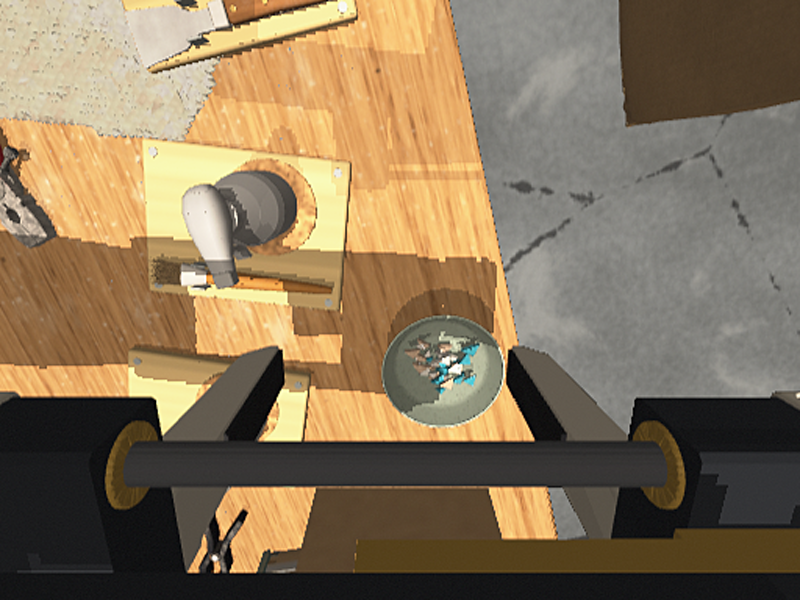

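The scene view shows the jar (345,240) on the scraper board, the plain white trigger bottle (412,272) on the brush board and the glue bottle (470,330) on the tweezers board. The disc is at (302,234). There are three trigger-bottle candidates: white (412,272), purple (260,250) and green (232,268). Only the plain white one fits. The side view agrees: white (381,290), purple (398,430), green (460,455). The wrist view shows the white bottle at (240,215) on the brush board, with the bowl at (443,370).

```bash
python3 - <<'E'
from h import *
s=cam('scene');d=cam('side');w=cam('wrist');k=.64
P={'disc':((302,234),(316,434)),'gluetip':((474,297),(432,229)),'jarrim':((346,228),(335,343)),'trigtop':((414,252),(381,258)),'bowl':((502,279),(345,268)),'clamp':((521,400),(466,252)),
'purple':((256,224),(392,392))}
for n,(a,b) in P.items():
    p,e=tri(s,np.array(a)*k,d,np.array(b)*k);print(n,p.round(3),round(e,4))
# brush board corners wrist (z=.012)
for n,uv in {'TL':(148,139),'TR':(351,161),'BR':(341,311),'BL':(146,291),'pad':(268,207)}.items(): print(n,onz(w,np.array(uv)*k,.012).round(4))
im=cv2.imread('pics/scene0.png');cv2.imwrite('pics/crop1.png',cv2.resize(im[130:265,130:345],None,fx=3.7,fy=3.7,interpolation=cv2.INTER_CUBIC))
E
```

```text
disc [0.462 0.384 0.005] 0.0037
gluetip [ 0.456 -0.138  0.143] 0.0196
jarrim [0.49  0.254 0.083] 0.0043
trigtop [0.491 0.044 0.142] 0.0022
bowl [ 0.639 -0.093  0.031] 0.0036
clamp [ 0.41  -0.312  0.011] 0.0038
purple [0.336 0.386 0.124] 0.002
TL [0.4004 0.1019 0.012 ]
TR [0.5629 0.0849 0.012 ]
BR [ 0.5503 -0.0436  0.012 ]
BL [ 0.3783 -0.0249  0.012 ]
pad [0.4923 0.0481 0.012 ]
```

View pics/crop1.png

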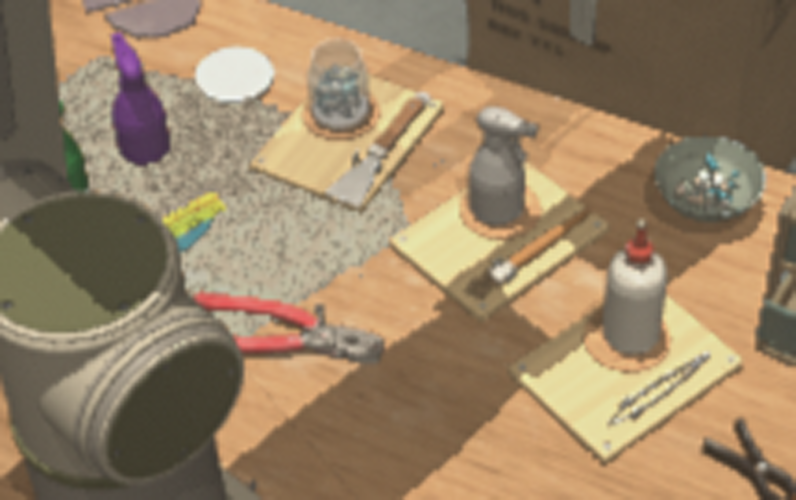

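The crop confirms the white trigger bottle (500,165), the jar (338,90), the glue bottle (636,300) and each tool. Next I survey with the wrist camera from two places.

>>> arm_command(deltas=[[[-2.2,-2,1.4,0,0,0],[-2.2,-2,1.4,0,0,0],[-2.2,-2,1.4,0,0,0],[-2.2,-2,1.4,0,0,0],[-2.2,-2,1.4,0,0,0],[-2.2,-2,1.4,0,0,0],[0,0,0,0,0,0],[0,0,0,0,0,0],[0,0,0,0,0,0]]])

```text
t: 0.9
tool_pos: [0.4681, -0.1198, 0.3023]
orientation: [-2.222, -2.221, -0.0]
force: [0.0, -0.8, -0.1]
opening: 0.0929
gripper_force: 0.0
```

```bash
cat > snap.py <<'E'
import sys,pickle
from h import *
n=sys.argv[1]; s=monitor.read_state(); c=cam('wrist'); im=eyes.read_camera('wrist')
pickle.dump(c,open(f'pics/{n}.pkl','wb')); cv2.imwrite(f'pics/{n}r.png',im); cv2.imwrite(f'pics/{n}.png',cv2.resize(im,(800,600),interpolation=cv2.INTER_CUBIC))
print(s['t'],np.round(s['tool_pos'],4),np.round(s['orientation'],3),np.round(-c[1].T@c[2],4),np.abs(s['dq']).max())
E
python3 snap.py w1
```

```text
0.9 [ 0.4681 -0.1198  0.3023] [-2.222 -2.221 -0.   ] [ 0.4669 -0.0409  0.468 ] 0.023538160267366517
```

View pics/w1.png

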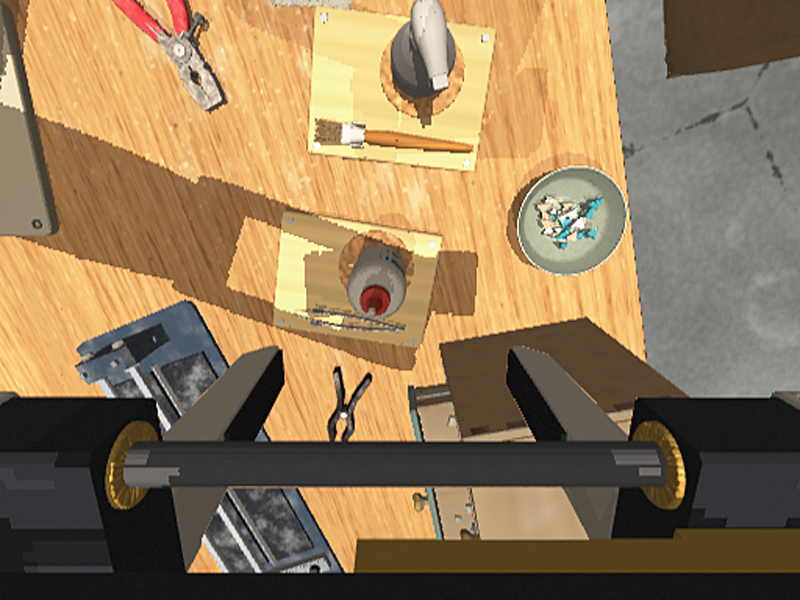

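>>> arm_command(deltas=[[[0,2.8,0,0,0,0],[0,3.2,0,0,0,0],[0,3.2,0,0,0,0],[0,3.2,0,0,0,0],[0,3.2,0,0,0,0],[0,3.2,0,0,0,0],[0,3.2,0,0,0,0],[0,3.2,0,0,0,0],[0,3.2,0,0,0,0],[0,2.8,0,0,0,0],[0,0,0,0,0,0],[0,0,0,0,0,0]]])

```text
t: 1.95
tool_pos: [0.4672, 0.1942, 0.3011]
orientation: [-2.215, -2.225, 0.004]
force: [-0.1, -0.2, 0.5]
opening: 0.0932
gripper_force: 0.0
```

```bash
sleep 0.2; python3 snap.py w2
```

```text
1.95 [0.4672 0.1942 0.3011] [-2.215 -2.225  0.004] [0.4661 0.2733 0.4668] 0.047578302712576945
```

View pics/w2.png

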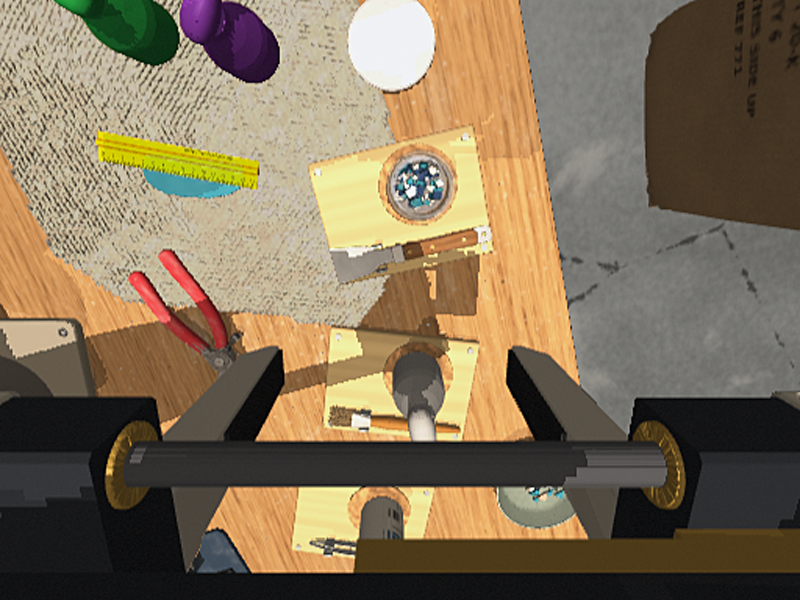

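Both views agree with the first estimates. In w1 the glue cap is at (376,297), the tweezers pad at about (376,266), the brush pad at about (423,75) and the trigger head runs from (428,0) to (440,88). In w2 the jar is at (420,185) on the scraper pad and the disc is at (391,44).

```bash
cat > m.py <<'E'
from h import *
import pickle
C={n:pickle.load(open(f'pics/{n}.pkl','rb')) for n in('w1','w2')}
k=.64
B={'brush1':('w1',[(317,8),(495,24),(474,170),(308,153)]),'brush2':('w2',[(331,327),(479,342),(465,440),(323,427)]),
'tweez':('w1',[(282,211),(441,236),(415,347),(273,327)]),'scrap':('w2',[(310,164),(472,126),(494,248),(339,283)])}
for n,(v,q) in B.items():
    p=np.array([onz(C[v],np.array(a)*k,.012) for a in q])[:,:2]
    c=p.mean(0);x=(p[1]-p[0]+p[2]-p[3]);x/=np.linalg.norm(x);y=np.array([-x[1],x[0]])
    print(n,'L',[round(np.linalg.norm(p[i]-p[(i+1)%4]),3) for i in range(4)],'c',c.round(4),'ang',np.degrees(np.arctan2(x[1],x[0])).round(1),'pad',(c+.02*x+.02*y).round(4))
for n,v,uv,z in [('scrap','w2',(419,183),.015),('tweez','w1',(376,266),.015),('brush','w1',(423,75),.015),('disc','w2',(391,44),.009),('jarrim','w2',(420,185),.091)]:
    print(n,onz(C[v],np.array(uv)*k,z).round(4))
S=cam('scene');D=cam('side')
# triangulate: disc, pads with scene/side
for n,v,uv,c,uv2 in [('disc','w2',(391,44),S,(302,234)),('disc','w2',(391,44),D,(316,434)),('jarrim','w2',(420,185),S,(346,228)),('jarrim','w2',(420,185),D,(335,340)),('gluecollar','w1',(376,298),D,(432,237)),('gluecollar','w1',(376,298),S,(473,308)),('scrpad','w2',(419,183),S,(345,254)),('scrpad','w2',(419,183),D,(335,376))]:
    p,e=tri(C[v],np.array(uv)*k,c,np.array(uv2)*k);print(n,p.round(4),round(e,4))
print('brush TL/BR tri',[tri(C['w1'],np.array(B['brush1'][1][i])*k,C['w2'],np.array(B['brush2'][1][i])*k) for i in range(4)])
E
python3 m.py
python3 - <<'E'
from h import *
import pickle
# red cap mask in all views, bottle head mask
for n,f in [('scene','pics/scene0.png'),('side','pics/side0.png'),('w1','pics/w1r.png')]:
    im=cv2.imread(f).astype(int);m=((im[...,2]>90)&(im[...,2]>2.2*im[...,1])&(im[...,2]>2*im[...,0])).astype(np.uint8)
    N,l,s,c=cv2.connectedComponentsWithStats(m)
    print(n,[(s[i].tolist(),c[i].round(1)) for i in range(1,N) if s[i,4]>8])
E
```

```text
brush1 L [np.float64(0.164), np.float64(0.13), np.float64(0.167), np.float64(0.127)] c [0.4713 0.0296] ang -5.1 pad [0.493  0.0477]
brush2 L [np.float64(0.166), np.float64(0.127), np.float64(0.171), np.float64(0.128)] c [0.4721 0.0317] ang -5.8 pad [0.494  0.0496]
tweez L [np.float64(0.167), np.float64(0.128), np.float64(0.16), np.float64(0.129)] c [ 0.4223 -0.1588] ang -8.9 pad [ 0.4451 -0.1421]
scrap L [np.float64(0.164), np.float64(0.124), np.float64(0.169), np.float64(0.125)] c [0.4744 0.2344] ang 13.0 pad [0.4894 0.2583]
scrap [0.4899 0.2591 0.015 ]
tweez [ 0.4475 -0.14    0.015 ]
brush [0.4942 0.0437 0.015 ]
disc [0.4615 0.3846 0.009 ]
jarrim [0.4867 0.2599 0.091 ]
disc [0.4623 0.384  0.008 ] 0.0023
disc [0.461  0.3853 0.0052] 0.0012
jarrim [0.49   0.2573 0.0832] 0.0073
jarrim [0.486  0.2596 0.0921] 0.0016
gluecollar [ 0.4508 -0.1461  0.1145] 0.0013
gluecollar [ 0.4532 -0.1433  0.1277] 0.0035
scrpad [ 0.4895  0.2596 -0.0015] 0.0031
scrpad [0.4898 0.2592 0.0171] 0.0001
brush TL/BR tri [(array([0.39511762, 0.10166489, 0.00613317]), np.float64(0.0013805416360718379)), (array([0.56
[... 214 characters left out ...]
0.0002719667963044652))]
scene [([184, 210, 10, 3, 20], array([188.3, 211.2])), ([367, 277, 19, 5, 62], array([375.8, 278.7])), ([388, 277, 4, 4, 12], array([389.9, 278.2]))]
side [([108, 79, 6, 5, 25], array([110. ,  80.9])), ([98, 84, 6, 5, 22], array([100.1,  86.1])), ([342, 95, 4, 11, 33], array([343.7,  99.4])), ([157, 98, 4, 9, 13], array([158.1, 102.7])), ([345, 110, 3, 4, 9], array([345.7, 111.6])), ([308, 222, 12, 25, 81], array([312.6, 233.9])), ([318, 224, 8, 7, 24], array([321.5, 226.7])), ([331, 240, 5, 6, 22], array([333. , 242.5]))]
w1 [([72, 0, 34, 27, 280], array([88.5, 10.2])), ([107, 0, 14, 22, 196], array([114.3,   9.2])), ([231, 184, 18, 18, 186], array([239.6, 191.1]))]
```

>>> arm_command(deltas=[[[0.3,-2,-0.3,0,0,0],[0.3,-3,-0.3,0,0,0],[0.3,-3,-0.3,0,0,0],[0.3,-3,-0.3,0,0,0],[0.3,-3,-0.3,0,0,0],[0.3,-3,-0.3,0,0,0],[0.5,-2,-0.2,0,0,0],[0,0,0,0,0,0],[0,0,0,0,0,0],[0,0,0,0,0,0]]])

```text
t: 2.83
tool_pos: [0.4908, 0.0019, 0.2825]
orientation: [-2.222, -2.22, 0.0]
force: [0.6, 0.7, 0.6]
opening: 0.0928
gripper_force: 0.0
```

```bash
python3 snap.py w3; python3 - <<'E'
from h import *
im=cv2.imread('pics/w3r.png');cv2.imwrite('pics/w3c.png',cv2.resize(im[50:250,150:400],None,fx=3,fy=3,interpolation=cv2.INTER_CUBIC))
E
```

```text
2.8333 [0.4908 0.0019 0.2825] [-2.222 -2.22   0.   ] [0.4898 0.0809 0.4482] 0.025384502107044613
```

View pics/w3c.png

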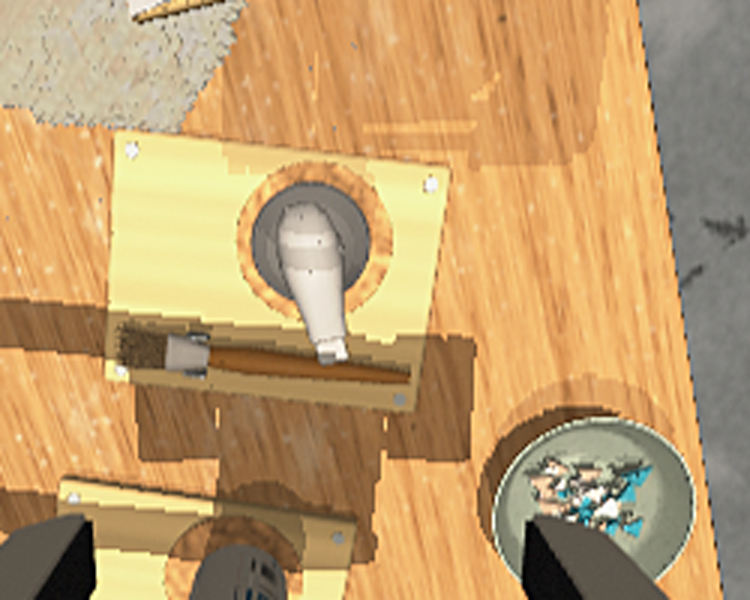

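The crop shows the white trigger bottle seen nearly from above. The pad centre is at (314,240) and the head runs from (305,205) to its nozzle at (331,355).

```bash
python3 - <<'E'
from h import *
import pickle
c=pickle.load(open('pics/w3.pkl','rb'));f=lambda u,v:(150+(u+.5)/3-.5,50+(v+.5)/3-.5)
print('pad',onz(c,f(314.5,240),.015).round(4),[onz(c,f(*p),.015).round(4)[:2] for p in[(237,245),(392,245),(314,160),(314,320)]])
print('body',onz(c,f(311,243),.1).round(4))
for z in(.128,.135):
    a=onz(c,f(305,203),z);b=onz(c,f(331,357),z);m=onz(c,f(308.5,240),z);d=(a-b)[:2]
    print(z,a.round(4),b.round(4),np.linalg.norm(d).round(4),'ang from y',np.degrees(np.arctan2(-d[0],d[1])).round(1),'mid',m.round(4), 'w', (onz(c,f(340,240),z)-onz(c,f(277,240),z))[:1])
c1=pickle.load(open('pics/w1.pkl','rb'))
print('nozzle tri',tri(c1,(440*.64,86*.64),c,f(331,357)))
E
```

```text
pad [0.4929 0.0491 0.015 ] [array([0.4535, 0.0467]), array([0.5322, 0.0466]), array([0.4926, 0.0879]), array([0.4926, 0.0083])]
body [0.4908 0.0541 0.1   ]
0.128 [0.4885 0.0708 0.128 ] [0.4985 0.0127 0.128 ] 0.059 ang from y 9.7 mid [0.4898 0.0574 0.128 ] w [0.02362128]
0.135 [0.4886 0.0711 0.135 ] [0.4983 0.0142 0.135 ] 0.0577 ang from y 9.7 mid [0.4898 0.0579 0.135 ] w [0.02310489]
nozzle tri (array([0.49859302, 0.01424823, 0.13572116]), np.float64(0.0006087332037414399))
```

>>> arm_command(deltas=[[[0.03,1.25,-1.5,0,0,2.4],[0.03,1.25,-2,0,0,2.4],[0.03,1.25,-2,0,0,2.4],[0.03,1.25,-2,0,0,2.5],[0,0,-2,0,0,0],[0,0,-2,0,0,0],[0,0,-1.8,0,0,0],[0,0,-1.5,0,0,0],[0,0,-1,0,0,0],[0,0,-0.5,0,0,0],[0,0,0,0,0,0],[0,0,0,0,0,0]]])

```text
t: 3.88
tool_pos: [0.4925, 0.0524, 0.1203]
orientation: [2.025, 2.402, 0.001]
force: [-0.1, -0.3, 0.5]
opening: 0.0927
gripper_force: 0.0
```

>>> arm_command(deltas=[[[0,0,0,0,0,0],[0,0,0,0,0,0],[0,0,0,0,0,0],[0,0,0,0,0,0],[0,0,0,0,0,0],[0,0,0,0,0,0],[0,0,0,0,0,0],[0,0,0,0,0,0],[0,0,0,0,0,0],[0,0,0,0,0,0]]], gripper=-1, squeeze=25)

```text
t: 4.72
tool_pos: [0.4922, 0.0521, 0.1196]
orientation: [-2.026, -2.401, 0.0]
force: [0.6, 0.1, -0.8]
opening: 0.0311
gripper_force: 0.0
```

>>> arm_command(deltas=[[[0,0,0,0,0,0],[0,0,0,0,0,0],[0,0,0,0,0,0],[0,0,0,0,0,0],[0,0,0,0,0,0],[0,0,0,0,0,0]]])

```text
t: 5.22
tool_pos: [0.4922, 0.052, 0.1196]
orientation: [-2.026, -2.401, 0.0]
force: [-0.0, 0.4, 0.8]
opening: 0.0228
gripper_force: 25.0
```

>>> arm_command(deltas=[[[0,0,0.4,0,0,0],[0,0,1,0,0,0],[0,0,1.6,0,0,0],[0,0,2,0,0,0],[0,0,2,0,0,0],[0,0,1.6,0,0,0],[0,0.6,1,0,0,0],[-0.1,1,0.4,0,0,0],[-0.2,1.5,0,0,0,0],[-0.2,2,0,0,0,0],[-0.3,2.5,0,0,0,0],[-0.3,2.5,0,0,0,0]]])

```text
t: 6.22
tool_pos: [0.4803, 0.1545, 0.2189]
orientation: [-2.026, -2.4, 0.001]
force: [-0.3, -0.0, -1.5]
opening: 0.0223
gripper_force: 25.0
```

>>> arm_command(deltas=[[[-0.2,2.5,0,0,0,0],[-0.2,2.5,0,0,0,0],[-0.2,2.5,0,0,0,0],[-0.2,2.5,0,0,0,0],[-0.2,2.5,0,0,0,0],[-0.2,2.5,0,0,0,0],[-0.2,2.5,0,0,0,0],[-0.2,2.2,0,0,0,0],[-0.2,1.8,0,0,0,0],[-0.2,1.2,0,0,0,0],[0,0.8,0,0,0,0],[0,0,0,0,0,0]]])

```text
t: 7.22
tool_pos: [0.4604, 0.3894, 0.2189]
orientation: [-2.023, -2.403, 0.001]
force: [-1.3, -0.2, -3.5]
opening: 0.0224
gripper_force: 25.0
```

>>> arm_command(deltas=[[[0,-0.1,-1,0,0,0],[0,0,-1.6,0,0,0],[0,0,-1.8,0,0,0],[0,0,-1.8,0,0,0],[0,0,-1.6,0,0,0],[0,0,-1,0,0,0],[0,0,-0.6,0,0,0],[0,0,-0.3,0,0,0],[0,0,0,0,0,0],[0,0,0,0,0,0]]])

```text
t: 8.05
tool_pos: [0.4617, 0.3871, 0.1235]
orientation: [2.026, 2.401, 0.002]
force: [-0.6, -1.3, -0.6]
opening: 0.0228
gripper_force: 25.0
```

>>> arm_command(deltas=[[[0,0,-0.3,0,0,0],[0,0,-0.2,0,0,0],[0,0,-0.2,0,0,0],[0,0,-0.1,0,0,0],[0,0,-0.1,0,0,0],[0,0,0,0,0,0],[0,0,0,0,0,0]]])

```text
t: 8.63
tool_pos: [0.4613, 0.3871, 0.1138]
orientation: [2.025, 2.401, 0.001]
force: [1.0, -0.3, 0.1]
opening: 0.0229
gripper_force: 25.0
```

```bash
python3 - <<'E'
from h import *
s=monitor.read_state();print(s['force'],s['tool_pos'])
im=eyes.read_camera('side');cv2.imwrite('pics/s1.png',cv2.resize(im[120:320,150:350],None,fx=3,fy=3,interpolation=cv2.INTER_CUBIC))
E
```

```text
[ 0.97300481 -0.34425566  0.08062847] [0.46130093 0.38714925 0.11384461]
```

View pics/s1.png

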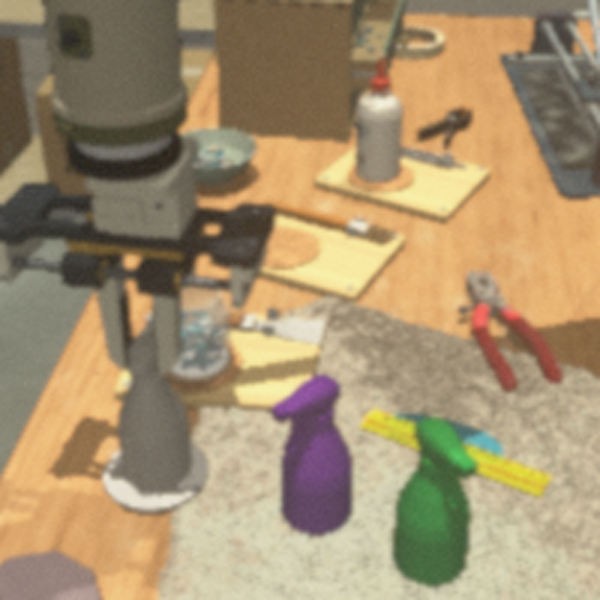

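The side view shows the trigger bottle upright on the disc (foot at about (153,470)), still gripped.

>>> arm_command(deltas=[[[0,0,-0.1,0,0,0],[0,0,0,0,0,0],[0,0,0,0,0,0]]])

```text
t: 8.93
tool_pos: [0.4616, 0.3875, 0.1138]
orientation: [2.025, 2.401, 0.002]
force: [-2.1, -0.7, 5.8]
opening: 0.0225
gripper_force: 25.0
```

>>> arm_command(deltas=[[[0,0,0,0,0,0],[0,0,0,0,0,0],[0,0,0,0,0,0],[0,0,0,0,0,0],[0,0,0,0,0,0],[0,0,0,0,0,0]]], gripper=0.3)

```text
t: 9.43
tool_pos: [0.4611, 0.3869, 0.1124]
orientation: [-2.026, -2.401, 0.0]
force: [0.7, -0.2, 0.7]
opening: 0.0575
gripper_force: 0.0
```

>>> arm_command(deltas=[[[0,0,1,0,0,0],[0,0,2,0,0,0],[0,0,3,0,0,0],[0,0,3,0,0,0],[0,0,3,0,0,0],[0,-1.5,2,0,0,0],[0,-3,1.8,0,0,-2.4],[-0.2,-4,0,0,0,-2.4],[-0.2,-4,0,0,0,-2.4],[-0.2,-4,0,0,0,-2.5],[-0.2,-4,0,0,0,0],[-0.2,-4,0,0,0,0]]], gripper=1)

```text
t: 10.43
tool_pos: [0.4508, 0.1404, 0.2716]
orientation: [2.221, 2.221, 0.002]
force: [1.1, -0.2, 0.4]
opening: 0.0929
gripper_force: 0.0
```

>>> arm_command(deltas=[[[-0.2,-4,0,0,0,0],[-0.2,-4,0,0,0,0],[-0.2,-4,0,0,0,0],[0,-4,0,0,0,0],[0,-4,0,0,0,0],[0,-4,0,0,0,0],[0,-4,0,0,0,0],[0,-3.2,0,0,0,0],[0,-2,0,0,0,0],[0,0,0,0,0,0],[0,0,0,0,0,0],[0,0,0,0,0,0]]])

```text
t: 11.43
tool_pos: [0.4452, -0.1895, 0.2711]
orientation: [2.222, 2.221, 0.001]
force: [-0.2, 0.5, 0.3]
opening: 0.0925
gripper_force: 0.0
```

```bash
python3 snap.py w4; python3 - <<'E'
from h import *
import pickle
c=pickle.load(open('pics/w4.pkl','rb'));im=cv2.imread('pics/w4r.png')
cv2.imwrite('pics/w4c.png',cv2.resize(im[60:260,130:380],None,fx=3,fy=3,interpolation=cv2.INTER_CUBIC))
i=im.astype(int);m=((i[...,2]>70)&(i[...,2]>2.2*i[...,1])&(i[...,2]>2*i[...,0])).astype(np.uint8)
N,l,s,ce=cv2.connectedComponentsWithStats(m)
for k in range(1,N):
    if s[k,4]>30:
        pts=np.argwhere(l==k)[:,::-1].astype(np.float32);cc,r=cv2.minEnclosingCircle(pts)
        print(s[k],cc,r,onz(c,cc,.133).round(4), r*(.4-.12)/279)
p,e=tri(cam('scene'),np.array((530,297))*.64,cam('side'),np.array((352,187))*.64);print('cab',p,e)
E
```

```text
11.4333 [ 0.4452 -0.1895  0.2711] [2.222e+00 2.221e+00 1.000e-03] [ 0.444  -0.1105  0.4369] 0.020798520240695045
[248 129  21  22 306] (258.0362243652344, 139.13768005371094) 10.911734580993652 [ 0.4503 -0.1428  0.133 ] 0.01095084474078216
cab [ 0.61663395 -0.19971147  0.14695613] 0.11813608446116505
```

View pics/w4c.png

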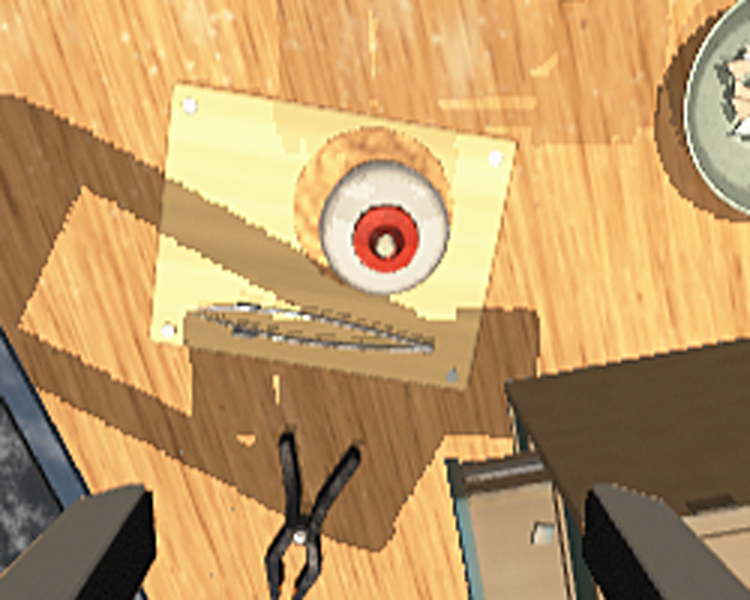

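Crop shows the red collar at (385,238), concentric with the glue body, the tweezers pad centre at about (375,206) and the cabinet corner at (508,383).

```bash
python3 - <<'E'
from h import *
import pickle
L=lambda n:pickle.load(open(f'pics/{n}.pkl','rb'))
f=lambda u,v:(130+(u+.5)/3-.5,60+(v+.5)/3-.5)
print('cab',tri(L('w1'),(441*.64,346*.64),L('w4'),f(508,383)))
print('collar',tri(L('w1'),(375.5*.64,298*.64),L('w4'),f(385,238)))
print('pad',onz(L('w4'),f(375.5,206),.015)); print('body z.095',onz(L('w4'),f(385,226),.095))
E
```

```text
cab (array([ 0.51791348, -0.23005151,  0.0176629 ]), np.float64(0.0019109740222640521))
collar (array([ 0.4508663 , -0.14416705,  0.11988838]), np.float64(0.0007336685907712556))
pad [ 0.4479193  -0.13952335  0.015     ]
body z.095 [ 0.45100955 -0.14190212  0.095     ]
```

>>> arm_command(deltas=[[[0.14,1.15,0,0,0,0],[0.2,1.75,0,0,0,0],[0.2,1.75,0,0,0,0],[0,0,-1.6,0,0,0],[0,0,-2.5,0,0,0],[0,0,-2.5,0,0,0],[0,0,-2.5,0,0,0],[0,0,-2.5,0,0,0],[0,0,-2,0,0,0],[0,0,-1,0,0,0],[0,0,0,0,0,0],[0,0,0,0,0,0]]], gripper=0.3)

```text
t: 12.48
tool_pos: [0.4507, -0.1425, 0.1251]
orientation: [-2.22, -2.223, -0.0]
force: [0.7, 0.3, 0.6]
opening: 0.0607
gripper_force: 0.0
```

>>> arm_command(deltas=[[[0,0,0,0,0,0],[0,0,0,0,0,0],[0,0,0,0,0,0],[0,0,0,0,0,0],[0,0,0,0,0,0],[0,0,0,0,0,0],[0,0,0,0,0,0],[0,0,0,0,0,0],[0,0,0,0,0,0],[0,0,0,0,0,0]]], gripper=-1, squeeze=30)

```text
t: 13.32
tool_pos: [0.4508, -0.1436, 0.1249]
orientation: [2.221, 2.221, 0.0]
force: [0.3, -0.1, 2.7]
opening: 0.0226
gripper_force: 30.0
```

>>> arm_command(deltas=[[[0,0,0.4,0,0,0],[0,0,0.8,0,0,0],[0,0,1.4,0,0,0],[0,0,1.6,0,0,0],[0.1,0.4,1.2,0,0,0],[0.2,0.8,0.6,0,0,0],[0.25,1.2,0,0,0,0],[0.4,1.6,0,0,0,0],[0.4,1.8,0,0,0,0],[0.4,1.8,0,0,0,0],[0.4,1.8,0,0,0,0],[0.4,1.8,0,0,0,0]]])

```text
t: 14.32
tool_pos: [0.476, -0.0298, 0.1845]
orientation: [-2.221, -2.221, 0.0]
force: [0.6, 0.5, -3.0]
opening: 0.0226
gripper_force: 29.8
```

>>> arm_command(deltas=[[[0.4,1.8,0,0,0,0],[0.4,1.8,0,0,0,0],[0.4,1.8,0,0,0,0],[0.3,1.2,0,0,0,0],[0.2,0.9,0,0,0,0],[0,0.5,0,0,0,0],[0,0,-0.5,0,0,0],[0,0,-1,0,0,0],[0,0,-1.5,0,0,0],[0,0,-1.2,0,0,0],[0,0,-0.6,0,0,0],[0,0,0,0,0,0]]])

```text
t: 15.32
tool_pos: [0.4914, 0.048, 0.134]
orientation: [-2.22, -2.218, 0.005]
force: [0.6, -0.5, -2.0]
opening: 0.0227
gripper_force: 29.8
```

>>> arm_command(deltas=[[[0,0,-0.3,0,0,0],[0,0,-0.2,0,0,0],[0,0,-0.2,0,0,0],[0,0,0,0,0,0],[0,0,0,0,0,0]]])

```text
t: 15.73
tool_pos: [0.4933, 0.0485, 0.13]
orientation: [2.221, 2.221, 0.001]
force: [-0.1, -0.2, -2.3]
opening: 0.0224
gripper_force: 29.8
```

```bash
python3 - <<'E'
from h import *
s=monitor.read_state();print(s['force'],s['tool_pos'])
a=eyes.read_camera('side');b=eyes.read_camera('scene')
r=lambda i:cv2.resize(i,(400,400),interpolation=cv2.INTER_CUBIC)
cv2.imwrite('pics/g1.png',np.hstack([r(a[130:230,200:300]),r(b[130:230,215:315])]))
E
```

```text
[-0.06455797 -0.24531137 -2.29136416] [0.49332874 0.04854246 0.12997759]
```

View pics/g1.png

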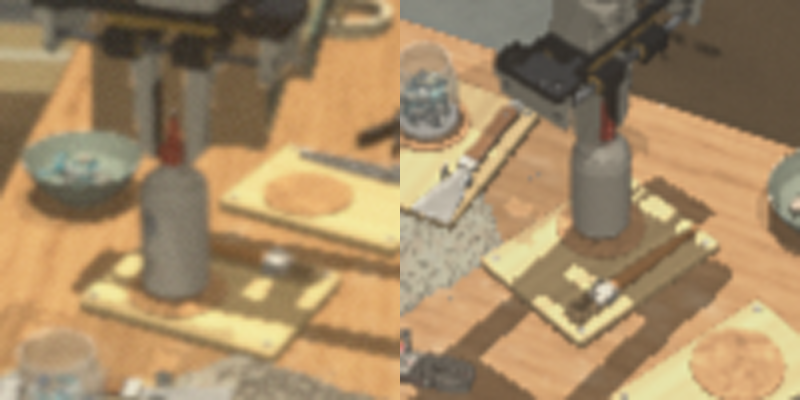

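The glue bottle hangs upright over the brush pad: side foot (178,290), scene foot (600,225). It is 5 mm above the pad, so I lower and release it.

>>> arm_command(deltas=[[[0,0,-0.2,0,0,0],[0,0,-0.1,0,0,0],[0,0,-0.1,0,0,0],[0,0,-0.1,0,0,0],[0,0,-0.05,0,0,0],[0,0,0,0,0,0],[0,0,0,0,0,0]]])

```text
t: 16.42
tool_pos: [0.4936, 0.0485, 0.1248]
orientation: [2.221, 2.221, 0.001]
force: [-0.8, -0.8, 4.3]
opening: 0.0228
gripper_force: 30.1
```

>>> arm_command(deltas=[[[0,0,0,0,0,0],[0,0,0,0,0,0],[0,0,0,0,0,0],[0,0,0,0,0,0],[0,0,0,0,0,0],[0,0,0,0,0,0]]], gripper=0.3)

```text
t: 16.92
tool_pos: [0.493, 0.0485, 0.1239]
orientation: [-2.221, -2.221, 0.0]
force: [-0.5, 0.2, 0.5]
opening: 0.058
gripper_force: 0.0
```

>>> arm_command(deltas=[[[0,0,1,0,0,0],[0,0,2,0,0,0],[0,0,3,0,0,0],[0,0,3,0,0,0],[0,1,2.4,0,0,0],[-0.1,2.4,1.2,0,0,0],[-0.1,3.2,0,0,0,0],[-0.1,3.4,0,0,0,0],[-0.2,3.2,0,0,0,0],[0,2,0,0,0,0],[0,0,0,0,0,0],[0,0,0,0,0,0]]], gripper=1)

```text
t: 17.92
tool_pos: [0.4879, 0.2013, 0.2507]
orientation: [2.219, 2.224, 0.0]
force: [-0.1, -0.2, 0.3]
opening: 0.0932
gripper_force: 0.0
```

```bash
python3 snap.py w5; python3 - <<'E'
from h import *
im=cv2.imread('pics/w5r.png');cv2.imwrite('pics/w5c.png',cv2.resize(im[0:200,150:400],None,fx=3,fy=3,interpolation=cv2.INTER_CUBIC))
E
```

```text
17.9167 [0.4879 0.2013 0.2507] [2.219 2.224 0.   ] [0.4865 0.2803 0.4164] 0.037869901674208055
```

View pics/w5c.png

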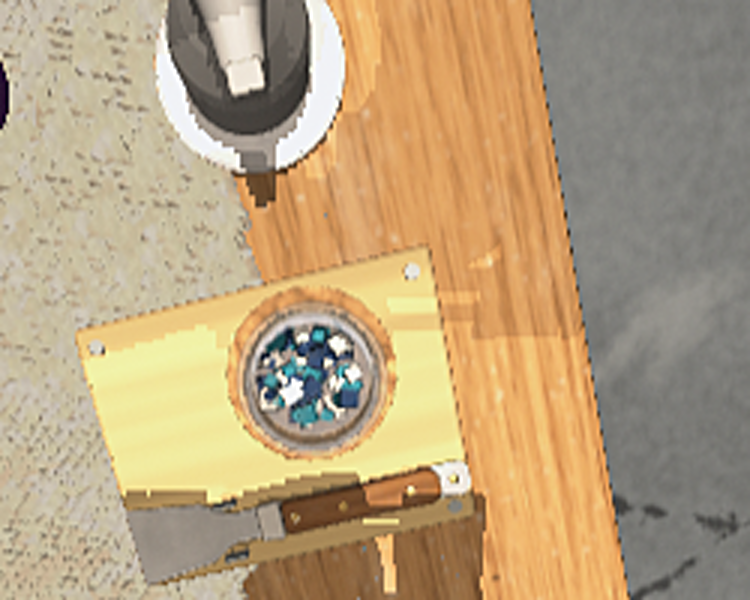

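The parked trigger bottle stands on the disc at (250,70). The jar centre is at (312,377) and the scraper pad's at (312,373).

```bash
python3 - <<'E'
from h import *
import pickle
c=pickle.load(open('pics/w5.pkl','rb'));f=lambda u,v:(150+(u+.5)/3-.5,(v+.5)/3-.5)
print('pad',onz(c,f(312.5,373),.015),'jar',[onz(c,f(312,377),z).round(4) for z in(.05,.077,.091)])
c2=pickle.load(open('pics/w2.pkl','rb'));print('jar tri',tri(c2,(420*.64,186*.64),c,f(312,377)))
print('disc',onz(c,f(251,77),.009))
E
```

```text
pad [0.48880708 0.25847063 0.015     ] jar [array([0.4884, 0.2587, 0.05  ]), array([0.4883, 0.2603, 0.077 ]), array([0.4882, 0.2611, 0.091 ])]
jar tri (array([0.48864564, 0.25819591, 0.0516418 ]), np.float64(0.0013233978485057793))
disc [0.46187648 0.38281973 0.009     ]
```

>>> arm_command(deltas=[[[0,0.8,0,0,0,5],[0,1,-1,0,0,5],[0,1,-2,0,0,5],[0,1,-2,0,0,5],[0.06,1,-2,0,0,5],[0,0.97,-1.5,0,0,5],[0,0,0,0,0,0],[0,0,-1,0,0,0],[0,0,-1.5,0,0,0],[0,0,-2,0,0,0],[0,0,0,0,0,0]]])

```text
t: 18.88
tool_pos: [0.4875, 0.2563, 0.1174]
orientation: [-1.575, -2.716, 0.005]
force: [-0.4, -0.6, -0.8]
opening: 0.0931
gripper_force: 0.0
```

>>> arm_command(deltas=[[[0,0,-1.5,0,0,0],[0,0,-2,0,0,0],[0,0,-2,0,0,0],[0,0,-1.5,0,0,0],[0,0,-0.8,0,0,0],[0,0,-0.2,0,0,0],[0,0,0,0,0,0],[0,0,0,0,0,0]]])

```text
t: 19.55
tool_pos: [0.4898, 0.2584, 0.0417]
orientation: [1.571, 2.719, 0.002]
force: [-0.7, 0.2, 0.8]
opening: 0.093
gripper_force: 0.0
```

>>> arm_command(deltas=[[[0,0,0,0,0,0],[0,0,0,0,0,0],[0,0,0,0,0,0],[0,0,0,0,0,0],[0,0,0,0,0,0],[0,0,0,0,0,0],[0,0,0,0,0,0],[0,0,0,0,0,0]]], gripper=-1, squeeze=25)

```text
t: 20.22
tool_pos: [0.4888, 0.2583, 0.0403]
orientation: [1.571, 2.721, 0.0]
force: [0.1, 0.8, 2.3]
opening: 0.0619
gripper_force: 25.0
```

>>> arm_command(deltas=[[[0,0,0.4,0,0,0],[0,0,1,0,0,0],[0,0,1.8,0,0,0],[0,0,2.4,0,0,0],[0,0,2.6,0,0,0],[0,0,2.6,0,0,0],[0,0,2.6,0,0,0],[0,-0.3,2.2,0,0,0],[0,-0.8,1.6,0,0,0],[-0.1,-1.3,0.8,0,0,0],[-0.1,-1.8,0,0,0,0],[-0.2,-2.2,0,0,0,0]]])

```text
t: 21.22
tool_pos: [0.4846, 0.1937, 0.2208]
orientation: [1.569, 2.721, 0.001]
force: [0.9, -0.8, -2.9]
opening: 0.062
gripper_force: 25.0
```

>>> arm_command(deltas=[[[-0.3,-2.5,0,0,0,0],[-0.3,-2.5,0,0,0,0],[-0.3,-2.5,0,0,0,0],[-0.3,-2.5,0,0,0,0],[-0.3,-2.5,0,0,0,0],[-0.3,-2.5,0,0,0,0],[-0.3,-2.5,0,0,0,0],[-0.3,-2.5,0,0,0,0],[-0.3,-2.5,0,0,0,0],[-0.3,-2.5,0,0,0,0],[-0.3,-2.5,0,0,0,0],[-0.2,-2.2,0,0,0,0]]])

```text
t: 22.22
tool_pos: [0.4484, -0.1046, 0.2196]
orientation: [-1.571, -2.719, 0.001]
force: [0.5, 0.4, -2.5]
opening: 0.0618
gripper_force: 25.0
```

>>> arm_command(deltas=[[[-0.2,-1.8,0,0,0,0],[-0.1,-1.2,0,0,0,0],[0,-0.8,0,0,0,0],[0,0,-0.8,0,0,0],[0,0,-1.6,0,0,0],[0,0,-2.4,0,0,0],[0,0,-2.6,0,0,0],[0,0,-2.6,0,0,0],[0,0,-2.6,0,0,0],[0,0,-1.6,0,0,0],[0,0,-0.8,0,0,0],[0,0,0,0,0,0]]])

```text
t: 23.22
tool_pos: [0.4449, -0.1391, 0.0675]
orientation: [-1.567, -2.717, 0.0]
force: [-1.2, 0.3, -2.1]
opening: 0.0617
gripper_force: 25.0
```

>>> arm_command(deltas=[[[0,0,-0.6,0,0,0],[0,0,-0.8,0,0,0],[0,0,-0.5,0,0,0],[0,0,-0.3,0,0,0],[0,0,0,0,0,0],[0,0,0,0,0,0]]])

```text
t: 23.72
tool_pos: [0.4468, -0.1408, 0.0483]
orientation: [1.571, 2.721, 0.0]
force: [0.5, -0.6, -1.7]
opening: 0.0619
gripper_force: 25.0
```

```bash
python3 - <<'E'
from h import *
s=monitor.read_state();print(s['force'],s['tool_pos'])
a=eyes.read_camera('side');b=eyes.read_camera('scene')
r=lambda i:cv2.resize(i,(400,400),interpolation=cv2.INTER_CUBIC)
cv2.imwrite('pics/j1.png',np.hstack([r(a[110:230,225:345]),r(b[150:270,230:350])]))
E
```

```text
[ 0.46492065 -0.63617601 -1.72330756] [ 0.4467897  -0.14084     0.04826489]
```

View pics/j1.png

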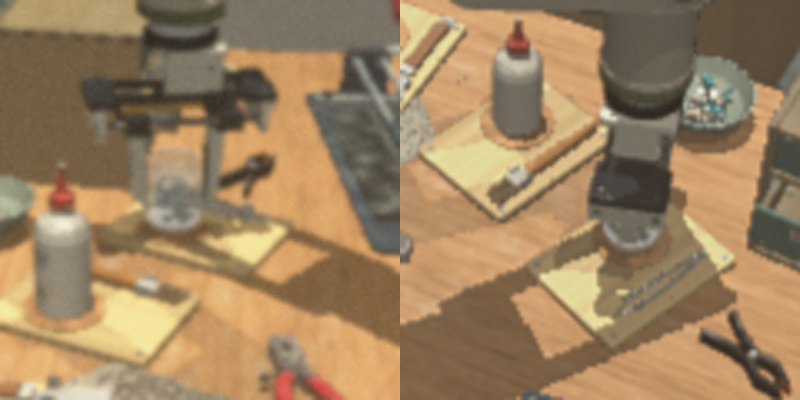

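The jar is over the tweezers pad, with its base at side (172,225) and scene (635,235). The glue bottle stands centred on the brush pad, base at scene (517,130). I lower and release the jar.

>>> arm_command(deltas=[[[0,0,-0.3,0,0,0],[0,0,-0.2,0,0,0],[0,0,-0.1,0,0,0],[0,0,-0.1,0,0,0],[0,0,-0.1,0,0,0],[0,0,0,0,0,0],[0,0,0,0,0,0]]])

```text
t: 24.4
tool_pos: [0.4467, -0.1408, 0.0403]
orientation: [-1.571, -2.721, 0.0]
force: [-1.1, -0.0, 1.7]
opening: 0.062
gripper_force: 25.0
```

>>> arm_command(deltas=[[[0,0,0,0,0,0],[0,0,0,0,0,0],[0,0,0,0,0,0],[0,0,0,0,0,0],[0,0,0,0,0,0],[0,0,0,0,0,0]]], gripper=1)

```text
t: 24.9
tool_pos: [0.4468, -0.1408, 0.0402]
orientation: [1.571, 2.721, 0.0]
force: [-0.5, -0.0, -0.1]
opening: 0.0924
gripper_force: 0.0
```

>>> arm_command(deltas=[[[0,0,1,0,0,0],[0,0,2,0,0,0],[0,0,3,0,0,0],[0,0,3,0,0,0],[0,0,3,0,0,0],[0,0,3,0,0,0],[0,0,3,0,0,0],[0,0,2,0,0,0],[0,1.5,1,0,0,-4],[0.1,2.5,0,0,0,-4],[0.1,3.3,0,0,0,-4],[0.1,3.7,0,0,0,-4]]])

```text
t: 25.9
tool_pos: [0.4497, -0.0305, 0.2514]
orientation: [1.94, 2.469, 0.001]
force: [1.0, 0.3, -0.4]
opening: 0.0934
gripper_force: 0.0
```

>>> arm_command(deltas=[[[0.1,4,0,0,0,-4.3],[0.1,4,0,0,0,0],[0.1,4,0,0,0,0],[0.2,4,0,0,0,0],[0.2,4,0,0,0,0],[0.2,4,0,0,0,0],[0.2,4,0,0,0,0],[0.04,3.5,0,0,0,0],[0,3,0,0,0,0],[0,0,0,0,0,0],[0,0,0,0,0,0],[0,0,0,0,0,0]]])

```text
t: 26.9
tool_pos: [0.461, 0.3139, 0.2505]
orientation: [2.025, 2.402, -0.0]
force: [0.1, -0.0, 0.4]
opening: 0.0932
gripper_force: 0.0
```

```bash
python3 snap.py w6; python3 - <<'E'
from h import *
import pickle
c=pickle.load(open('pics/w6.pkl','rb'));im=cv2.imread('pics/w6r.png')
# project expected head rear/nozzle and disc centre (axis at TCP(.4611,.3869) - 3mm)
a=np.array([.4617,.3842]);y=np.array([-.168,.986])
P=[(*(a+.02*y),.131),(*(a-.031*y),.129),(.4615,.3845,.009)]
for u,v in proj(c,P): cv2.circle(im,(int(round(u)),int(round(v))),1,(0,0,255),-1)
cv2.imwrite('pics/w6c.png',cv2.resize(im[50:250,150:400],None,fx=3,fy=3,interpolation=cv2.INTER_CUBIC))
E
```

```text
26.9 [0.461  0.3139 0.2505] [ 2.025  2.402 -0.   ] [0.4465 0.3918 0.4162] 0.024520500167592385
```

View pics/w6c.png

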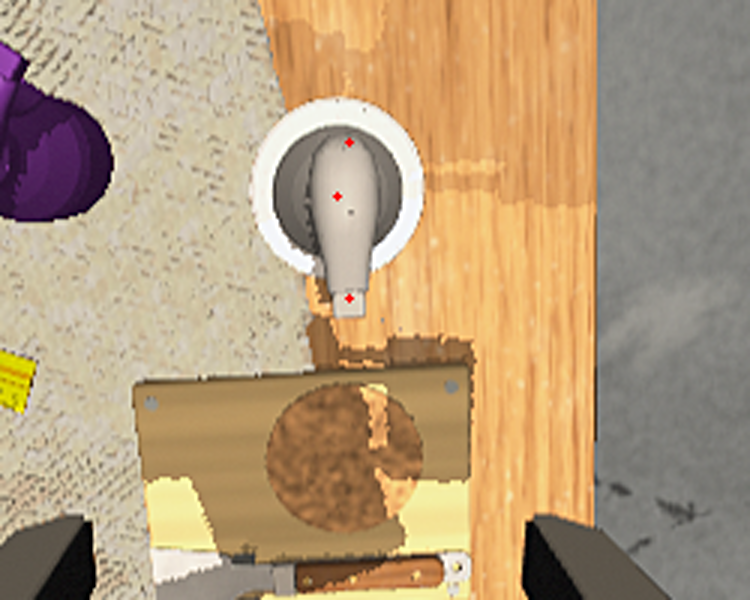

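The trigger head is still aligned with the tool, from (345,135) to nozzle (348,300), with the body centre at (338,190). The free scraper pad's centre is at (345,457).

```bash
python3 - <<'E'
from h import *
import pickle
c=pickle.load(open('pics/w6.pkl','rb'));f=lambda u,v:(150+(u+.5)/3-.5,50+(v+.5)/3-.5)
print('pad',onz(c,f(345.5,457.5),.015));print('disc',onz(c,f(337.5,187),.009))
print('body',[onz(c,f(338,190),z).round(4) for z in(.06,.09)])
for p,z in[((344.5,130),.13),((348.5,316),.13),((344.5,180),.13)]:print('head',onz(c,f(*p),z).round(4))
E
```

```text
pad [0.48846325 0.25927232 0.015     ]
disc [0.4612004  0.38835951 0.009     ]
body [array([0.4598, 0.3877, 0.06  ]), array([0.4586, 0.388 , 0.09  ])]
head [0.4559 0.4072 0.13  ]
head [0.4682 0.348  0.13  ]
head [0.4587 0.392  0.13  ]
```

>>> arm_command(deltas=[[[0,1.5,0,0,0,0],[0,2.5,0,0,0,0],[0,2,-1,0,0,0],[0,1.3,-2,0,0,0],[0,0,-2.5,0,0,0],[0,0,-2.5,0,0,0],[0,0,-2.5,0,0,0],[0,0,-2,0,0,0],[0,0,-1,0,0,0],[0,0,-0.1,0,0,0],[0,0,0,0,0,0],[0,0,0,0,0,0]]], gripper=0.3)

```text
t: 27.95
tool_pos: [0.4621, 0.3877, 0.116]
orientation: [2.026, 2.4, 0.004]
force: [-0.0, 0.2, -0.1]
opening: 0.0602
gripper_force: 0.0
```

>>> arm_command(deltas=[[[0,0,0,0,0,0],[0,0,0,0,0,0],[0,0,0,0,0,0],[0,0,0,0,0,0],[0,0,0,0,0,0],[0,0,0,0,0,0],[0,0,0,0,0,0],[0,0,0,0,0,0],[0,0,0,0,0,0],[0,0,0,0,0,0]]], gripper=-1)

```text
t: 28.78
tool_pos: [0.4611, 0.3873, 0.1142]
orientation: [-2.026, -2.401, -0.0]
force: [-0.3, 0.5, 1.3]
opening: 0.0226
gripper_force: 25.0
```

>>> arm_command(deltas=[[[0,0,0.4,0,0,0],[0,0,0.8,0,0,0],[0,0,1.4,0,0,0],[0,0,1.6,0,0,0],[0.1,-0.5,1.2,0,0,0],[0.2,-1,0.6,0,0,0],[0.4,-1.6,0,0,0,0],[0.45,-2,0,0,0,0],[0.5,-2,0,0,0,0],[0.45,-2,0,0,0,0],[0.4,-1.6,0,0,0,0],[0.2,-1.2,0,0,0,0]]])

```text
t: 29.78
tool_pos: [0.4886, 0.2659, 0.1745]
orientation: [2.027, 2.4, -0.0]
force: [-0.2, 0.1, -1.4]
opening: 0.0226
gripper_force: 25.0
```

>>> arm_command(deltas=[[[0.05,-0.6,0,0,0,0],[0,0,0,0,0,0],[0,0,-0.6,0,0,0],[0,0,-1.2,0,0,0],[0,0,-1.4,0,0,0],[0,0,-0.9,0,0,0],[0,0,-0.5,0,0,0],[0,0,-0.2,0,0,0],[0,0,0,0,0,0],[0,0,0,0,0,0],[0,0,0,0,0,0]]])

```text
t: 30.7
tool_pos: [0.4891, 0.2625, 0.1269]
orientation: [2.025, 2.401, 0.002]
force: [0.5, 0.4, -1.4]
opening: 0.023
gripper_force: 25.0
```

```bash
python3 - <<'E'
from h import *
s=monitor.read_state();print(s['force'],s['tool_pos'])
a=eyes.read_camera('side');b=eyes.read_camera('scene')
r=lambda i:cv2.resize(i,(400,400),interpolation=cv2.INTER_CUBIC)
cv2.imwrite('pics/t1.png',np.hstack([r(a[165:265,170:270]),r(b[105:205,180:280])]))
E
```

```text
[ 0.46348771  0.37098738 -1.3803777 ] [0.48909411 0.26251326 0.12690448]
```

View pics/t1.png

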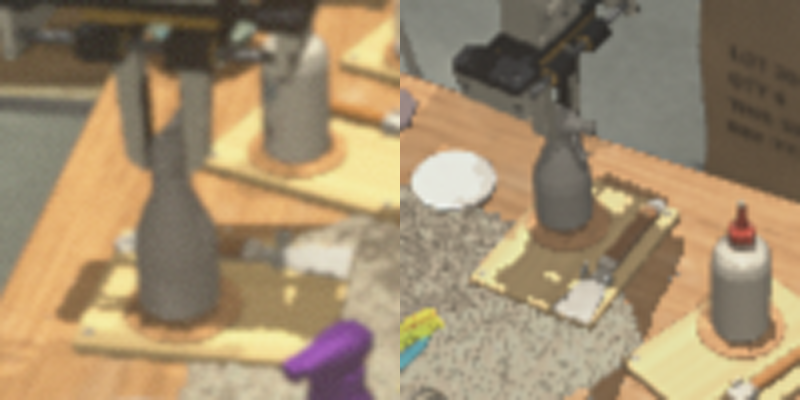

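The trigger bottle hangs upright over the scraper pad, foot at side (178,315) and scene (563,228). I lower it, release and retreat.

>>> arm_command(deltas=[[[0,0,-0.2,0,0,0],[0,0,-0.2,0,0,0],[0,0,-0.1,0,0,0],[0,0,-0.1,0,0,0],[0,0,-0.1,0,0,0],[0,0,0,0,0,0],[0,0,0,0,0,0]]])

```text
t: 31.38
tool_pos: [0.4889, 0.2625, 0.1201]
orientation: [2.025, 2.401, 0.002]
force: [-2.1, -0.7, 6.2]
opening: 0.0227
gripper_force: 25.0
```

>>> arm_command(deltas=[[[0,0,0,0,0,0],[0,0,0,0,0,0],[0,0,0,0,0,0],[0,0,0,0,0,0],[0,0,0,0,0,0],[0,0,0,0,0,0]]], gripper=0.3)

```text
t: 31.88
tool_pos: [0.4886, 0.2622, 0.119]
orientation: [-2.026, -2.401, 0.0]
force: [-1.1, 0.4, 0.1]
opening: 0.0575
gripper_force: 0.0
```

>>> arm_command(deltas=[[[0,0,1,0,0,0],[0,0,2,0,0,0],[0,0,3,0,0,0],[0,0,3,0,0,0],[0,0,3,0,0,0],[0,0,3,0,0,0],[0,0,3,0,0,0],[0,-3,0,0,0,-4.9],[0,-4,0,0,0,-4.8],[0,-4,0,0,0,0],[0,-4,0,0,0,0],[0,-4,0,0,0,0]]])

```text
t: 32.88
tool_pos: [0.4882, 0.0707, 0.3002]
orientation: [2.22, 2.222, 0.001]
force: [1.0, 0.1, -0.9]
opening: 0.0604
gripper_force: 0.0
```

>>> arm_command(deltas=[[[0,-4,0,0,0,0],[0,-4,0,0,0,0],[0,-3,0,0,0,0],[0,-2,0,0,0,0],[0,0,0,0,0,0],[0,0,0,0,0,0],[0,0,0,0,0,0]]])

```text
t: 33.47
tool_pos: [0.4886, -0.0573, 0.2996]
orientation: [2.222, 2.221, 0.001]
force: [0.3, -0.3, -0.5]
opening: 0.0603
gripper_force: 0.0
```

```bash
python3 snap.py w7; python3 - <<'E'
from h import *
import pickle
c=pickle.load(open('pics/w7.pkl','rb'));i=cv2.imread('pics/w7r.png').astype(int)
def blobs(m,z,lab,amin=30,kk=1):
    m=cv2.morphologyEx(m.astype(np.uint8),cv2.MORPH_CLOSE,np.ones((kk,kk)))
    N,l,s,ce=cv2.connectedComponentsWithStats(m)
    for k in range(1,N):
        if s[k,4]>amin:
            pts=np.argwhere(l==k)[:,::-1].astype(np.float32);cc,r=cv2.minEnclosingCircle(pts)
            print(lab,s[k],onz(c,cc,z).round(4),round(r*(c[1].T@-c[2]*-1)[2]*0+r,1))
blobs((i[...,2]>70)&(i[...,2]>2.2*i[...,1])&(i[...,2]>2*i[...,0]),.133,'red')
blobs((i[...,0]>i[...,2]*1.25)&(i[...,0]>50),.05,'teal',40,7)
# bowl vs first view
E
python3 - <<'E'
from h import *
# side-view check: glue cap top, and pads-contact silhouettes by scene diff
for n in('scene','side'):
    a=cv2.imread(f'pics/{n}0.png').astype(int);b=eyes.read_camera(n);cv2.imwrite(f'pics/{n}9.png',b);c=cam(n)
    for lab,P in {'bowl':(.639,-.093,.03),'clamp':(.41,-.312,.01)}.items():
        u,v=proj(c,[P])[0].astype(int);d=np.abs(a-b.astype(int)).max(2)[v-12:v+12,u-12:u+12];print(n,lab,np.median(d))
    i=b.astype(int);m=((i[...,2]>70)&(i[...,2]>2*i[...,1])&(i[...,2]>1.9*i[...,0])).astype(np.uint8)
    u,v=proj(c,[(.4933,.0485,.135)])[0];N,l,s,ce=cv2.connectedComponentsWithStats(m)
    print(n,'cap expected',u.round(1),v.round(1),[ce[k].round(1) for k in range(1,N) if np.hypot(*(ce[k]-(u,v)))<12])
E
```

```text
33.4667 [ 0.4886 -0.0573  0.2996] [2.222e+00 2.221e+00 1.000e-03] [0.4874 0.0217 0.4654] 0.022665577351729565
red [ 34   1  64  72 763] [0.2886 0.0959 0.133 ] 44.3
red [ 65   0  48  68 750] [0.3127 0.0984 0.133 ] 40.2
red [247  73  21  22 285] [0.4934 0.0478 0.133 ] 11.1
teal [357 167  12  12  76] [ 0.6555 -0.0722  0.05  ] 7.4
teal [337 176  28  21 230] [ 0.6386 -0.0893  0.05  ] 14.6
teal [213 202  26  25 344] [ 0.4472 -0.1378  0.05  ] 14.5
teal [  44  226   88   36 1099] [ 0.2132 -0.2121  0.05  ] 43.5
teal [173 331  12  14  83] [ 0.3527 -0.3837  0.05  ] 7.2
scene bowl 15.0
scene clamp 2.0
scene cap expected 264.6 161.4 [array([264.8, 162.8])]
side bowl 3.0
side clamp 3.0
side cap expected 242.7 168.0 [array([242.4, 168.8])]
```

```bash
python3 -c "
from plant import ticket
print(ticket.close_job())"
```

```text
the job is handed in; nothing more can be done
None
```

The job is handed in: the glue bottle is on the brush pad, the grit jar on the tweezers pad and the trigger bottle on the scraper pad. A final check put the glue bottle about 1 mm and the jar about 3 mm from centre, but I did not re-check the trigger bottle after release; it was upright over the pad just before.

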